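Refit the cleaned lens in a photometer's three-point holder

ROBOT

A 6-joint arm with a two-finger parallel gripper is mounted at the origin on a cart in front of the work surface, level with it; the furniture and walls round the work are solid. World frame = base frame: x ahead of the robot, y to its left, z up, the work surface at z = 0. Lengths are in m, angles in degrees, forces in N, time in s.
With the tool pointing down it reaches from about 0.3 to 0.875 m from the base axis. Payload 6.4 kg.
Tool frame: the origin (TCP) lies at the very end of the fingers, on their centre line; the grasp point (between the pads) lies 19 mm behind it; x points along the fingers, y is the direction in which the jaws open and shut, and the axes are right-handed (so a half turn about x gives the same grasp; the last joint's range is limited). The gripper opens to 85 mm and grips with 20 to 120 N. Pads are 22 mm wide; open, the fingers measure 114 mm over their backs; the gripper's body (76 mm by 85 mm) begins 54 mm behind the grasp point. The pads swing forward as they close: fully open they stand 13 mm farther back than shut.
Start: joints at [57.45, 10.359, 92.074, -0, 77.567, -11.82], TCP at [0.204, 0.538, 0.231] pointing down, gripper open.
Joint ranges: [-171.53, 171.53], [-51.25, 118.39], [17.06, 147.69], [-65.23, 245.23], [0, 150.52], [-178.68, 178.68]. Speed limits (degrees/s): [147.25, 147.25, 172.46, 180, 180, 180].

INTERFACE

Orientations are given as a 3x3 rotation matrix whose columns are the frame's x, y, z axes.
In Python, from rig import arm gives the robot as it stands.
- The arm moves only by the tool apply_moves, never from a script. Its argument "moves" is a list of rows, each a list of 3 entries, a list of its own where there are three numbers: the shift along the tool's x, y, z in cm, then the turn about the tool's x in degrees, then the closure, from -1 (fully open) to 1 (shut). In form: [[[dx, dy, dz], twist, claw], ...]. A call has 1 to 12 rows; each row is the pose to reach, as a shift and turn from the pose commanded when the call began, along the tool's axes at that moment; what a row does not reach only later rows make up. A row lasts 1/10 s, in which the tool goes at most 50 mm and 8.59 degrees, less where a joint would pass 70% of its speed; a pose out of reach is approached as far as the arm can. A call with a gripper value outside its range is refused whole. The fingers move at their own pace and stop on an object; the grip force is fixed at half the most. Time passes only in rows, so rows that repeat a pose let the fingers close. It gives the time, the measured TCP pose, the force and the opening at its end, in the units of the state.
- arm.observe(): the state, without advancing time (a new reading comes with each control period).
- arm.grab_frame(name): name is "scene" or "top" or "wrist"; returns (picture, depth): 400x640x3 uint8, red, green, blue; 400x640 float32, m along the optical axis (not along the pixel's ray), 0 where there is no reading.
- arm.calibration(name): a dict with "camera_matrix" (3x3 intrinsics, pixels), "R" (3x3) and "t" (3): a world point X has camera coordinates R X + t. Camera axes: x right, y down, z forward; pixel columns grow to the right and rows downward; lengths in m; the calibration is good to about 2 mm. The wrist camera is an equidistant fisheye: a pixel r from the principal point sees the ray r / f radians off the axis. A picture is of the moment at which its call begins: read the wrist's pose just before it. calibration takes no time and is no camera call; for the wrist camera it gives the pose at the moment of the call.
- arm.sign_off(): hands the job in, once; it reports no verdict.
The state is a dict: "time_s": time; "q": joint angles; "qvel": joint speeds; "effort": joint torques, N m; "ee_pos": TCP position; "orientation": TCP orientation; "wrist_force": force on the tool from outside, world axes, zero at the start; "moment": the same for the moment, N m; "gripper_width": opening from 0.0 (shut) to 1.0 (fully open).
Only numpy, scipy, OpenCV 4.12 (cv2) and the standard library are available. Lean on these libraries where they do the work, as an engineer would, in place of code of your own. Each camera call takes 0.05 s, during which the arm holds its last target.

TASK

Put the cleaned lens from the white tray back into the photometer's three-point holder: draw the sliding jaw back, lay the lens flat on the bed, then slide the jaw up so that the lens goes under the heads of the two pins and bears firmly on both pins and on the jaw's pad, and cannot rock. Nobody has measured where the pins are set, so feel for the contact and stop gently, because glass chips; leave the bottle and the forceps beside it alone.

Things in the scene. Friction and masses are not known exactly. Their poses are not given: they have to be found in the camera images.
- holder: Fixed grey photometer stage, origin under the nominal lens centre on the worktop, x along the jaw's slide towards the white lamp housing (near face at x=+63 mm, 60 high), z up. Smooth metal bed with round light port, top z=30 mm, x -59 to +37, y -34 to +34. The lens may be laid at x=-20 to -16.5 mm, clear of all pin settings and of the jaw when drawn back.
- lens: Lens cell to be fitted, 80 to 190 g: flat round metal flange 60 mm across, 7 mm thick, on it a dark knurled barrel 38 mm across up to z=33 mm, glass dome on top (to 36). Origin: centre of the underside, z up; any yaw fits. Grip the barrel, with the fingers on its sides along the holder's y. Lies flat in the tray at the start. Firm is 4 to 7 N of jaw on lens; over 10 N chips it.
- jaw: Sliding jaw. Origin on the bed under the centre of its pad's face; axes as holder. Origin runs on the holder's y=0 from x=-57 mm (back) to -19 mm; starts part closed, at -40 to -28. Black upright grip 10 (x) by 24 (y) mm centred at jaw x=-28, from z=13 to 41; metal carriage below. Drags with 8 N, stays where left; pad springs 0.5 mm per 10 N, its lip reaches 2.5 mm over the rim.
- post_a: Left post (+y), metal block 14 x 20 mm, at 45 degrees, 47 mm from the holder's centre, with an adjusting screw that carries an upright headed pin: shank 8 mm thick, head 14 mm, its underside 8.7 mm and top 12.2 mm above the bed, the flange goes under it. Shank's face nominally 30 mm from the centre but set up to 6 mm nearer or farther, unmeasured. Origin: the post's foot, x outward.
- post_b: Right post (-y), mirror image of post_a, at -45 degrees, its screw set independently. By the two screws the seated lens lies up to 10 mm from the nominal centre in x or y, and the jaw comes to bear on it anywhere from x=-39 to -20 mm: then the push needed along the slide rises above the 8 N drag, and 12 to 15 N leaves it firm, each pin bearing with about 0.7 of the jaw's force.
- tray: Fixed white tray 124 x 124 mm, walls 10 mm high, floor z=3 mm; origin: centre of the underside. The lens lies near its middle.
- dropper: Small dropper bottle with cleaning fluid, 28 mm across, 62 mm high, standing behind the tray; origin at its base's centre. Leave it alone.
- forceps: Steel forceps 134 mm long, 9 mm high, lying between the stage and the tray, roughly pointing at the robot; origin at the middle, long axis y. Leave them alone.
Things that resemble listed ones, but are neither listed nor needed, are in the scene too. Leave any pink or yellow look-alike of the lens alone.

How it is judged (in metres and radians):
On the way, in this order (a step that is already met when the one before it is completed fails the run):
1. the jaw is drawn back, clear of the lens's place (x of jaw in the frame of holder below -0.044 m), for 0.1 s.
2. the lens lies flat on the holder's bed (z of lens in the frame of holder below 0.032 m and horizontal distance between lens and holder below 0.026 m and angle between lens's own z axis and vertical below 0.05 rad), for 0.2 s.
At the end, for the whole second after the job is handed in: the lens lies flat (tilt under 0.03 rad, underside within 2 mm of the bed) and at rest; the jaw's pad presses on it with more than 3 N and each of the two pins bears on it with more than 1.2 N (contact force between lens and jaw above 3 N and contact force between lens and post_a above 1.2 N and contact force between lens and post_b above 1.2 N and z of lens in the frame of holder between 0.028 and 0.032 m and angle between lens's own z axis and vertical below 0.03 rad and linear speed of lens below 0.01 m/s); the robot touches nothing.
It fails at once if jaw or a pin pressed on the lens with over 10 N (contact force between lens and jaw above 10 N or contact force between lens and post_a above 10 N or contact force between lens and post_b above 10 N).
It fails at once if the lens was tipped by more than 35 degrees (angle between lens's own z axis and vertical above 0.6 rad).
It fails at once if bottle or forceps moved by more than 30 mm (distance of any of dropper, forceps from where it was at the start of the episode above 0.03 m).
It also fails if it takes over 54 s, if anything falls off the work surface, if the arm or the gripper's body presses on something with over 40 N, if the wrist force passes 120 N, or if a joint passes its speed limit or range.

## Working session

There is one attempt and no reset: what is moved stays moved. The work goes in short steps, Python scripts to look and compute and a tool call to move; the robot and the scene stay as the last step left them, time stands still between calls to the robot, and variables do not carry over. Pictures are saved under pics/ and viewed, and the job is handed in when it is done.

Besides the shell and the picture viewer there is one more tool, called after "Emit:" by a JSON object that holds its "method" and its "body", one argument or row to a line. apply_moves: Moves the arm, as the interface text tells. Its arguments: {"type":"object","properties":{"moves":{"type":"array"}},"required":["moves"]}

```bash
ls; mkdir -p pics
python3 - <<'E'
from rig import arm
import cv2,numpy as np
s=arm.observe();print(s)
for n in("scene","top"):
    im,d=arm.grab_frame(n);cv2.imwrite(f"pics/{n}0.png",im[:,:,::-1]);np.savez(f"{n}0.npz",im=im,d=d,**{k:np.array(v) for k,v in arm.calibration(n).items() if k in("camera_matrix","R","t")})
    print(n,arm.calibration(n))
E
```

```text
pics
{'time_s': 0.0, 'q': array([ 5.74494653e+01,  1.04034013e+01,  9.21324977e+01,  1.47789845e-03,
        7.75648852e+01, -1.18208981e+01]), 'qvel': array([ 0.00627599,  0.03492471, -0.05118729, -0.03722034, -0.07353346,
       -0.03300657]), 'effort': array([ 2.79245041e-04, -4.44885635e+01, -3.51329756e+01, -5.36960488e-04,
        9.35694028e-03, -7.91953170e-09]), 'ee_pos': array([0.20320954, 0.53731153, 0.23036224]), 'orientation': array([[-9.67658931e-04,  3.53963045e-01,  9.35258909e-01],
       [-1.46915192e-03,  9.35257834e-01, -3.53964158e-01],
       [-9.99998453e-01, -1.71655400e-03, -3.84985107e-04]]), 'wrist_force': array([ 0.20990986, -0.54461955, -0.07591848]), 'moment': array([-0.04679903,  0.04401904, -0.0213481 ]), 'gripper_width': 1.0015093987378803}
scene {'camera_matrix': array([[369.38333386,   0.        , 323.88747158],
       [  0.        , 369.38333386, 202.55644607],
       [  0.        ,   0.        ,   1.        ]]), 'R': array([[ 0.45610712, -0.88976056, -0.01710079],
       [-0.62887825, -0.3086589 , -0.71361182],
       [ 0.62966534,  0.33623775, -0.70033259]]), 't': array([-0.57822284,  0.27220058,  0.68943584])}
top {'camera_matrix': array([[402.50440498,   0.        , 320.0642243 ],
       [  0.        , 402.50440498, 188.14320027],
       [  0.        ,   0.        ,   1.        ]]), 'R': array([[ 0.00230485, -0.99965283,  0.02624708],
       [-0.98573181, -0.0066888 , -0.16819052],
       [ 0.16830769, -0.02548493, -0.98540501]]), 't': array([-0.36770795,  0.54555953,  1.10329475])}
```

View pics/scene0.png

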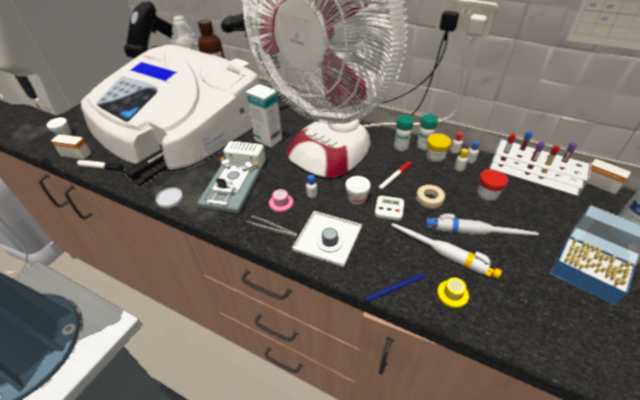

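View pics/top0.png

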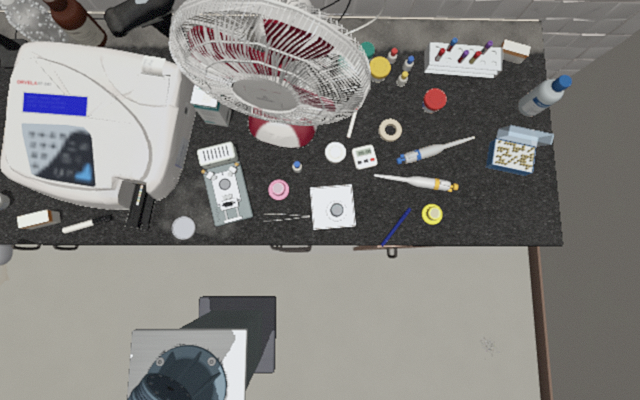

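```bash
cat > h.py <<'E'
import numpy as np,cv2
def load(n):
    return np.load(n+'.npz')
def world(n,u,v,win=0):
    f=load(n);K,R,t,d=f['camera_matrix'],f['R'],f['t'],f['d']
    z=d[int(round(v)),int(round(u))]
    c=np.array([(u-K[0,2])/K[0,0]*z,(v-K[1,2])/K[1,1]*z,z]);return R.T@(c-t)
def atz(n,u,v,zw):
    f=load(n);K,R,t=f['camera_matrix'],f['R'],f['t']
    r=R.T@np.array([(u-K[0,2])/K[0,0],(v-K[1,2])/K[1,1],1]);o=-R.T@t
    return o+r*(zw-o[2])/r[2]
E
python3 - <<'E'
from h import *
a=cv2.imread('pics/top0.png')[125:245,185:385];b=cv2.imread('pics/scene0.png')[130:280,190:390]
cv2.imwrite('pics/topc.png',cv2.resize(a,None,fx=4,fy=4,interpolation=cv2.INTER_CUBIC))
cv2.imwrite('pics/scenec.png',cv2.resize(b,None,fx=4,fy=4,interpolation=cv2.INTER_CUBIC))
E
```

```text
(no output)
```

View pics/topc.png

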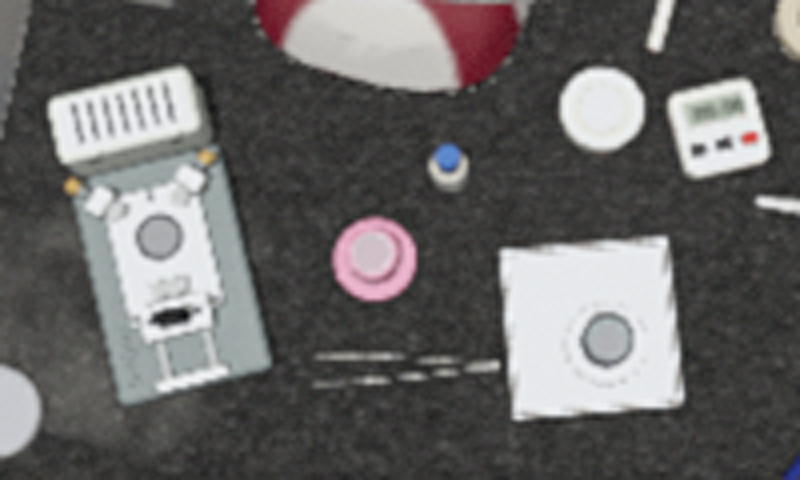

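View pics/scenec.png

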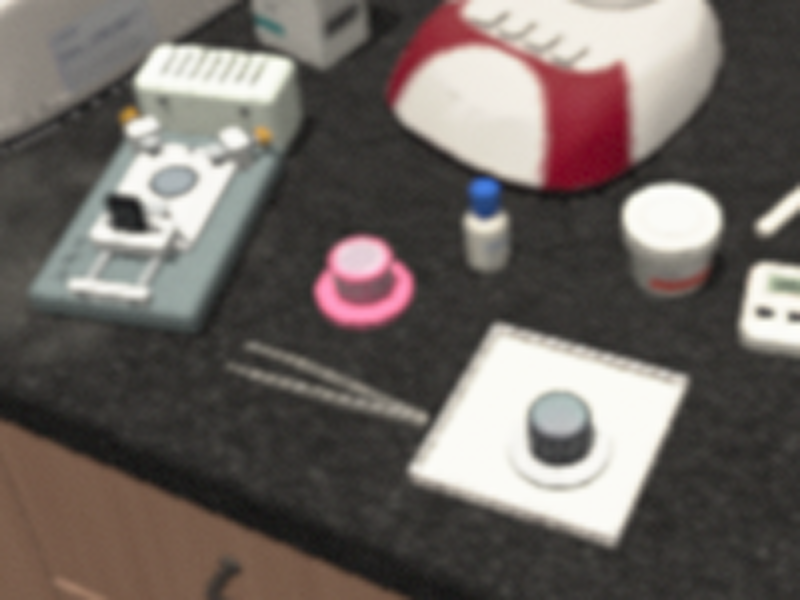

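The top crop shows the stage at the left (port at crop 158,237, black jaw grip at 175,317, lamp housing 135,115). The tray is at the right, with the lens at 607,340. The forceps lie between them at 410,365.

Run:
```python
from h import *
P=lambda x,y:(185+x/4-.375,125+y/4-.375)
np.set_printoptions(precision=4,suppress=True)
for n,p,z in [('port',(158,237),.03),('grip',(175,315),.041),('barrel',(607,340),.034),('screwL',(72,187),.05),('screwR',(206,157),.05),('baseBL',(122,404),0.01),('baseBR',(270,364),.01),('trayBL',(514,419),.01),('trayBR',(684,402),.01),('trayTL',(500,250),.01),('trayTR',(667,237),.01),('fc',(410,365),.005)]:
    u,v=P(*p);print(n,world('top0',u,v),atz('top0',u,v,z))
Q=lambda x,y:(190+x/4-.375,130+y/4-.375)
for n,p,z in [('port',(174,181),.03),('grip',(126,203),.041),('barrelTop',(560,412),.033),('flange',(559,450),.01)]:
    u,v=Q(*p);print(n,world('scene0',u,v),atz('scene0',u,v,z))
# point cloud stage: height map
for n in('top0','scene0'):
    f=load(n);d=f['d'];K=f['camera_matrix'];v,u=np.mgrid[:400,:640]
    c=np.stack([(u-K[0,2])/K[0,0]*d,(v-K[1,2])/K[1,1]*d,d],-1).reshape(-1,3)
    w=(c-f['t'])@f['R'];ok=(d.ravel()>0)
    # lens top
    m=ok&(w[:,2]>.02)&(w[:,2]<.05)&(abs(w[:,0]-.45)<.2)&(w[:,1]<0.0)&(w[:,1]>-.25)
    q=w[m&(np.hypot(w[:,0]-.44,w[:,1]+.04)<.05)]
    print(n,len(q),q.mean(0) if len(q) else '')
```

```text
port [ 0.5609 -0.0874  0.0334] [ 0.5615 -0.0867  0.03  ]
grip [ 0.4994 -0.1091  0.0689] [ 0.503  -0.1035  0.041 ]
barrel [ 0.4869 -0.4126  0.0391] [ 0.4875 -0.4129  0.034 ]
screwL [ 0.5954 -0.0262  0.0428] [ 0.5939 -0.0281  0.05  ]
screwR [ 0.618  -0.1219  0.0447] [ 0.6168 -0.1229  0.05  ]
baseBL [ 0.4426 -0.0589 -0.0014] [ 0.4417 -0.0616  0.01  ]
baseBR [ 0.4702 -0.1694  0.0214] [ 0.4714 -0.1677  0.01  ]
trayBL [ 0.4324 -0.3464  0.0046] [ 0.432  -0.3463  0.01  ]
trayBR [ 0.4457 -0.472  -0.    ] [ 0.4449 -0.4709  0.01  ]
trayTL [ 0.559  -0.3353 -0.0009] [ 0.5571 -0.3353  0.01  ]
trayTR [ 0.5688 -0.4603  0.0042] [ 0.5678 -0.4597  0.01  ]
fc [ 0.472  -0.2695  0.0017] [ 0.4716 -0.2696  0.005 ]
port [ 0.5602 -0.0898  0.0306] [ 0.5607 -0.0892  0.03  ]
grip [ 0.4964 -0.1101  0.0688] [ 0.5194 -0.0845  0.041 ]
barrelTop [ 0.4861 -0.4159  0.0385] [ 0.4903 -0.4138  0.033 ]
flange [ 0.4686 -0.4239  0.0284] [ 0.4821 -0.417   0.01  ]
top0 123 [ 0.4616 -0.0704  0.0245]
scene0 108 [ 0.4604 -0.0705  0.0235]
```

Run:
```python
from rig import arm
import numpy as np
np.set_printoptions(precision=4,suppress=True)
c=arm.calibration('wrist');print(c);s=arm.observe()
R=s['orientation'];print('cam in tool',R.T@(-c['R'].T@c['t']-s['ee_pos']),'\ncam axes in tool (cols)\n',R.T@c['R'].T)
# shift to above holder
tgt=np.array([.545,-.09,.22]);print('tool shift cm',100*R.T@(tgt-s['ee_pos']))
```

```text
{'camera_matrix': array([[309.7069,   0.    , 324.5688],
       [  0.    , 309.7069, 198.5908],
       [  0.    ,   0.    ,   1.    ]]), 'R': array([[ 0.3535,  0.9354, -0.0013],
       [ 0.8943, -0.3375,  0.2939],
       [ 0.2745, -0.105 , -0.9558]]), 't': array([-0.5747, -0.0381,  0.3781])}
cam in tool [-0.1414  0.0004 -0.0749] 
cam axes in tool (cols)
 [[-0.0003 -0.2942  0.9557]
 [ 1.      0.0004  0.0004]
 [-0.0005  0.9557  0.2942]]
tool shift cm [  1.1025 -46.5747  54.1717]
```

```bash
cat >> h.py <<'E'
def shift(tgt,ref=None):
    from rig import arm
    s=arm.observe();R=s['orientation'];return 100*R.T@(np.array(tgt)-(s['ee_pos'] if ref is None else ref))
E
python3 - <<'E'
from h import *
print(shift([.40,.0,.24]),shift([.53,-.09,.22]))
f=load('top0');d=f['d']
for p in [(120,170),(140,205),(100,120),(180,100)]:print(world('top0',*p))
E
```

```text
[ -0.89712904 -43.29312684  37.42407521] [  1.10384137 -47.10568741  52.7687974 ]
[0.57818993 0.16634191 0.13373868]
[0.49717068 0.14665808 0.03898443]
[0.70839407 0.22005618 0.15468534]
[0.77228684 0.01842787 0.14098902]
```

Emit:
{"method": "apply_moves", "body": {
  "moves": [
    [[-1,-43.3,37.4],-36,-1],
    [[-1,-43.3,37.4],-36,-1],
    [[-1,-43.3,37.4],-36,-1],
    [[-1,-43.3,37.4],-36,-1],
    [[-1,-43.3,37.4],-36,-1],
    [[-1,-43.3,37.4],-36,-1],
    [[-1,-43.3,37.4],-36,-1],
    [[-1,-43.3,37.4],-36,-1],
    [[-1,-43.3,37.4],-36,-1],
    [[-1,-43.3,37.4],-36,-1],
    [[-1,-43.3,37.4],-36,1],
    [[-1,-43.3,37.4],-36,1]
  ]
}}

```text
time_s: 1.3
ee_pos: [0.4003, -0.0023, 0.2413]
orientation: [[0.0, -0.262, 0.965], [-0.0, 0.965, 0.262], [-1.0, -0.001, 0.0]]
wrist_force: [1.3, 0.7, -0.5]
gripper_width: 0.687
```

Emit:
{"method": "apply_moves", "body": {
  "moves": [
    [[4,-12.1,7.1],0,1],
    [[4,-12.1,7.1],0,1],
    [[4,-12.1,7.1],0,1],
    [[4,-12.1,7.1],0,1],
    [[4,-12.1,7.1],0,1],
    [[4,-12.1,7.1],0,1]
  ]
}}

```text
time_s: 1.9
ee_pos: [0.4998, -0.0969, 0.2013]
orientation: [[-0.0, -0.264, 0.965], [0.0, 0.965, 0.264], [-1.0, 0.0, -0.0]]
wrist_force: [-1.1, 0.5, -0.3]
gripper_width: -0.002
```

```bash
cat >> h.py <<'E'
def snap(name,n='wrist'):
    from rig import arm
    c=arm.calibration(n);im,d=arm.grab_frame(n)
    np.savez(name+'.npz',im=im,d=d,camera_matrix=c['camera_matrix'],R=c['R'],t=c['t'])
    cv2.imwrite(f'pics/{name}.png',im[:,:,::-1]);return im,d
def fray(f,u,v):
    K=f['camera_matrix'];dx=(np.asarray(u,float)-K[0,2]);dy=(np.asarray(v,float)-K[1,2]);r=np.hypot(dx,dy)+1e-9;th=r/K[0,0]
    return np.stack([np.sin(th)*dx/r,np.sin(th)*dy/r,np.cos(th)],-1)
def fatz(n,u,v,z):
    f=load(n);r=fray(f,u,v)@f['R'];o=-f['R'].T@f['t'];k=(z-o[2])/r[...,2];return o+r*k[...,None]
def fcloud(n):
    f=load(n);v,u=np.mgrid[:400,:640];r=fray(f,u,v);c=r/np.maximum(r[...,2:],.05)*f['d'][...,None];return (c-f['t'])@f['R']
def fproj(n,X):
    f=load(n);c=f['R']@np.asarray(X)+f['t'];th=np.arctan2(np.hypot(c[0],c[1]),c[2]);p=np.arctan2(c[1],c[0]);K=f['camera_matrix'];r=th*K[0,0];return K[0,2]+r*np.cos(p),K[1,2]+r*np.sin(p)
E
python3 - <<'E'
from h import *
from rig import arm
print(arm.observe()['ee_pos'],arm.observe()['wrist_force']);snap('w1')
E
```

```text
[ 0.49982717 -0.09691674  0.20133945] [-1.05762991  0.47043085 -0.28437868]
```

View pics/w1.png

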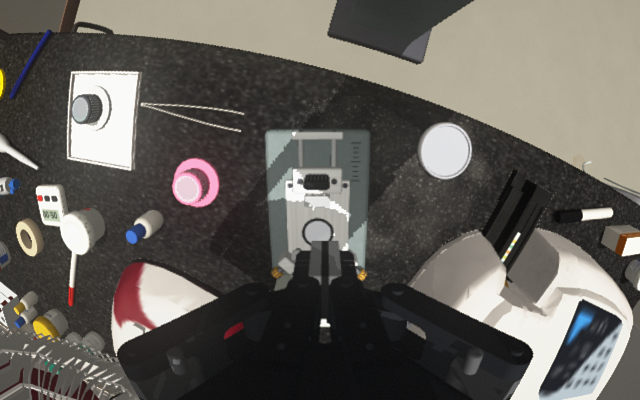

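The wrist view shows the stage at the centre (port 317,232, grip 317,181, plate edges at columns ~266 and 370). The lens is in the tray at 88,108. I'll zoom in for accuracy.

Run:
```python
from h import *
a=cv2.imread('pics/w1.png')[120:290,250:390];cv2.imwrite('pics/w1c.png',cv2.resize(a,None,fx=3.5,fy=3.5,interpolation=cv2.INTER_CUBIC))
a=cv2.imread('pics/w1.png')[60:180,60:150];cv2.imwrite('pics/w1d.png',cv2.resize(a,None,fx=5,fy=5,interpolation=cv2.INTER_CUBIC))
```

```text
(no output)
```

View pics/w1c.png

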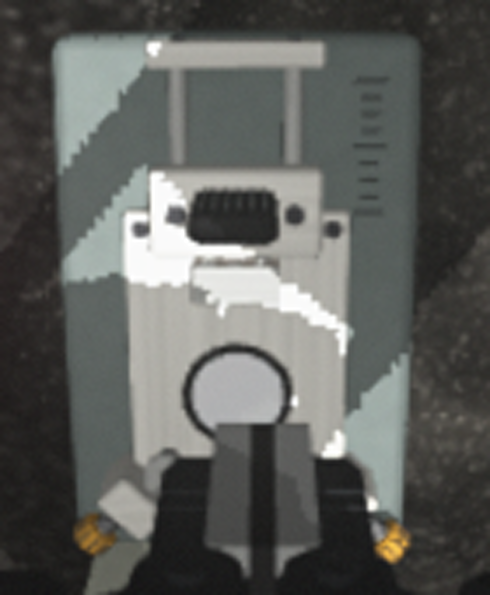

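View pics/w1d.png

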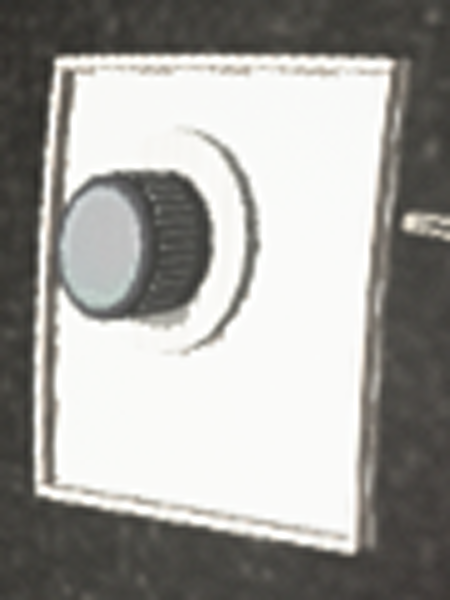

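Run:
```python
from h import *
np.set_printoptions(precision=4,suppress=True)
P=lambda x,y:(250+x/3.5-.36,120+y/3.5-.36)
W={}
for n,p,z in [('bedBL',(125,213),.03),('bedBR',(347,211),.03),('bedFL',(134,455),.03),('bedFR',(346,455),.03),('port',(238,397),.03),('barL',(150,52),.03),('griptopL',(188,235),.071),('griptopR',(278,236),.071),('griptopC',(234,220),.071),('plBL',(55,40),.012),('plBR',(418,40),.012),('lampL',(75,540),.05),('padC',(234,305),.04)]:
    u,v=P(*p);W[n]=fatz('w1',u,v,z);c=fcloud('w1')[int(round(v)),int(round(u))];print(n,W[n],c)
for a,b in [('bedBL','bedFL'),('bedBR','bedFR'),]:
    d=W[b]-W[a];print('yaw',np.degrees(np.arctan2(d[1],d[0])))
for a,b in [('bedBL','bedBR'),('griptopL','griptopR'),('plBL','plBR')]:
    d=W[b]-W[a];print('yaw',np.degrees(np.arctan2(-d[0],d[1])),np.linalg.norm(d))
m=(W['bedBL']+W['bedBR'])/2
y=np.radians(15.3);print('holder from bed', m+.059*np.array([np.cos(y),np.sin(y),0]))
Q=lambda x,y:(60+x/5-.4,60+y/5-.4)
for n,p,z in [('glass',(102,246),.037),('tBL',(58,60),.01),('tBR',(400,62),.01),('tFL',(38,492),.01),('tFR',(357,550),.01)]:
    print(n,fatz('w1',*Q(*p),z))
```

```text
bedBL [ 0.5122 -0.1355  0.03  ] [ 0.5137 -0.1364  0.0229]
bedBR [ 0.4942 -0.0718  0.03  ] [ 0.4955 -0.0707  0.0241]
bedFL [ 0.5896 -0.1147  0.03  ] [ 0.5908 -0.1145  0.0284]
bedFR [ 0.5714 -0.0489  0.03  ] [ 0.4903 -0.0874  0.2072]
port [ 0.5607 -0.0876  0.03  ] [ 0.5604 -0.0873  0.0302]
barL [ 0.4637 -0.1399  0.03  ] [ 0.4631 -0.1403  0.0321]
griptopL [ 0.5026 -0.1157  0.071 ] [ 0.5111 -0.1159  0.0413]
griptopR [ 0.4967 -0.0931  0.071 ] [ 0.4977 -0.0928  0.067 ]
griptopC [ 0.4956 -0.1052  0.071 ] [ 0.4961 -0.1056  0.0673]
plBL [ 0.4694 -0.1707  0.012 ] [ 0.471  -0.1732 -0.0006]
plBR [ 0.4403 -0.0633  0.012 ] [ 0.4408 -0.0614 -0.0006]
lampL [ 0.6141 -0.1264  0.05  ] [ 0.6202 -0.1267  0.0406]
padC [ 0.5282 -0.0973  0.04  ] [ 0.5322 -0.097   0.0292]
yaw 15.02160912649724
yaw 16.568826921058214
yaw 15.783579970742256 0.06615250360143218
yaw 14.60857318570469 0.02337352400120841
yaw 15.118313219656551 0.11128684610370186
holder from bed [ 0.5601 -0.0881  0.03  ]
glass [ 0.4865 -0.411   0.037 ]
tBL [ 0.4435 -0.4671  0.01  ]
tBR [ 0.4326 -0.3428  0.01  ]
tFL [ 0.5646 -0.4567  0.01  ]
tFR [ 0.5539 -0.3343  0.01  ]
```

Emit:
{"method": "apply_moves", "body": {
  "moves": [
    [[5,-0.75,1.6],0,1],
    [[10,-0.75,1.6],0,1],
    [[13,-0.75,1.6],0,1],
    [[14.6,-0.75,1.6],0,1],
    [[14.6,-0.75,1.6],0,1],
    [[14.6,-0.75,1.6],0,1]
  ]
}}

```text
time_s: 2.55
ee_pos: [0.5183, -0.1002, 0.0567]
orientation: [[0.002, -0.264, 0.964], [-0.001, 0.964, 0.264], [-1.0, -0.001, 0.001]]
wrist_force: [0.4, 0.3, 0.9]
gripper_width: -0.0
```

Run:
```python
from h import *
from rig import arm
s=arm.observe();print(s['ee_pos'],s['wrist_force'],s['orientation']);snap('w2')
a=cv2.imread('pics/w2.png')[80:400,160:480];cv2.imwrite('pics/w2c.png',cv2.resize(a,None,fx=1.8,fy=1.8,interpolation=cv2.INTER_CUBIC))
```

```text
[ 0.51830308 -0.10016865  0.05672691] [0.38685645 0.25805433 0.93173112] [[ 1.63463736e-03 -2.64342011e-01  9.64427618e-01]
 [-6.88527802e-04  9.64428380e-01  2.64343387e-01]
 [-9.99998427e-01 -1.09614080e-03  1.39448384e-03]]
```

View pics/w2c.png

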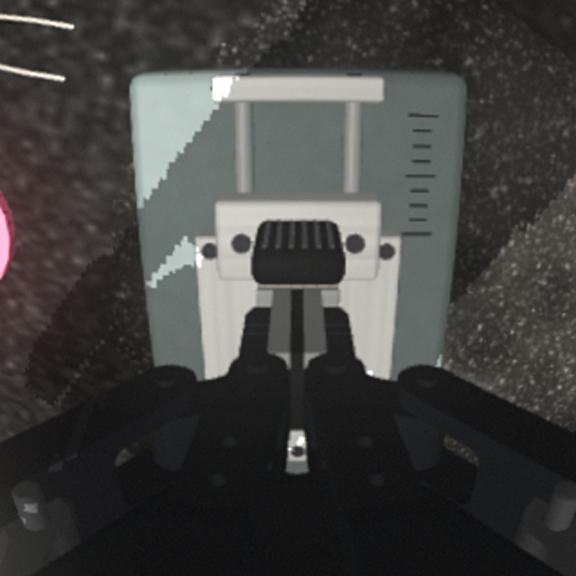

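The closed fingers stand just in front of the grip and are centred on it. Now I push back.

Emit:
{"method": "apply_moves", "body": {
  "moves": [
    [[0,0,-0.2],0,1],
    [[0,0,-0.4],0,1],
    [[0,0,-0.6],0,1],
    [[0,0,-0.8],0,1],
    [[0,0,-1.0],0,1],
    [[0,0,-1.2],0,1],
    [[0,0,-1.4],0,1],
    [[0,0,-1.6],0,1],
    [[0,0,-1.7],0,1],
    [[0,0,-1.8],0,1],
    [[0,0,-1.9],0,1],
    [[0,0,-1.9],0,1]
  ]
}}

```text
time_s: 3.8
ee_pos: [0.5017, -0.1055, 0.0566]
orientation: [[0.005, -0.263, 0.965], [-0.0, 0.965, 0.263], [-1.0, -0.002, 0.005]]
wrist_force: [6.4, 3.8, -0.4]
gripper_width: -0.004
```

Emit:
{"method": "apply_moves", "body": {
  "moves": [
    [[0,0,-0.15],0,1],
    [[0,0,-0.3],0,1],
    [[0,0,-0.45],0,1],
    [[0,0,-0.6],0,1],
    [[0,0,-0.7],0,1],
    [[0,0,-0.7],0,1]
  ]
}}

```text
time_s: 4.4
ee_pos: [0.4949, -0.1074, 0.0566]
orientation: [[0.005, -0.263, 0.965], [-0.0, 0.965, 0.263], [-1.0, -0.002, 0.005]]
wrist_force: [6.7, 4.1, 0.2]
gripper_width: 0.001
```

Emit:
{"method": "apply_moves", "body": {
  "moves": [
    [[0,0,-0.1],0,1],
    [[0,0,-0.1],0,1]
  ]
}}

```text
time_s: 4.6
ee_pos: [0.4941, -0.1076, 0.0566]
orientation: [[0.006, -0.263, 0.965], [-0.0, 0.965, 0.263], [-1.0, -0.002, 0.005]]
wrist_force: [6.0, 3.9, 0.4]
gripper_width: 0.0
```

Emit:
{"method": "apply_moves", "body": {
  "moves": [
    [[0,0,-0.1],0,1],
    [[0,0,-0.1],0,1]
  ]
}}

```text
time_s: 4.8
ee_pos: [0.494, -0.1077, 0.0567]
orientation: [[0.008, -0.262, 0.965], [0.0, 0.965, 0.262], [-1.0, -0.002, 0.008]]
wrist_force: [10.9, 5.5, -3.8]
gripper_width: -0.001
```

Emit:
{"method": "apply_moves", "body": {
  "moves": [
    [[0,0,0.8],0,1],
    [[-3,0,0.8],0,1],
    [[-7,0,0.8],0,0],
    [[-9.5,-4,-1],0,-1],
    [[-9.5,-9,-3],0,-1],
    [[-9.5,-13.5,-5],0,-1],
    [[-9.5,-18,-7],0,-1],
    [[-9.5,-22.5,-8.5],0,-1],
    [[-9.5,-26.5,-9.5],0,-1],
    [[-9.5,-29.1,-10.5],0,-1],
    [[-9.5,-29.1,-10.5],0,-1],
    [[-9.5,-29.1,-10.5],0,-1]
  ]
}}

```text
time_s: 6.0
ee_pos: [0.4656, -0.4164, 0.1499]
orientation: [[-0.001, -0.262, 0.965], [0.001, 0.965, 0.262], [-1.0, 0.001, -0.0]]
wrist_force: [1.4, 0.4, -0.5]
gripper_width: 1.0
```

Run:
```python
from h import *
from rig import arm
s=arm.observe();print(s['ee_pos'],s['wrist_force'],s['gripper_width']);snap('w3')
```

```text
[ 0.4655891  -0.41644584  0.14992154] [ 1.3890436   0.43855925 -0.51479586] 0.9995292566433467
```

View pics/w3.png

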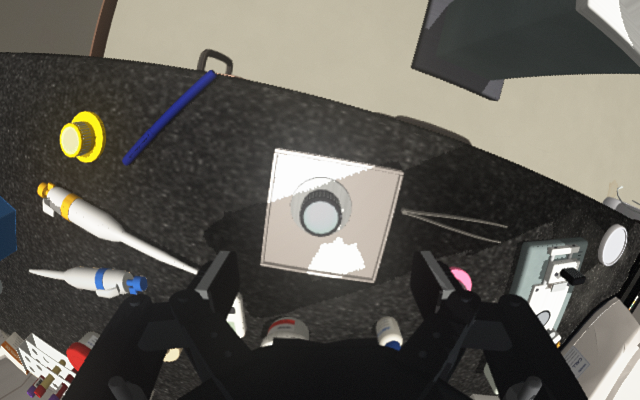

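Run:
```python
from h import *
a=cv2.imread('pics/w3.png')[160:260,270:380];cv2.imwrite('pics/w3c.png',cv2.resize(a,None,fx=6,fy=6,interpolation=cv2.INTER_CUBIC))
```

```text
(no output)
```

View pics/w3c.png

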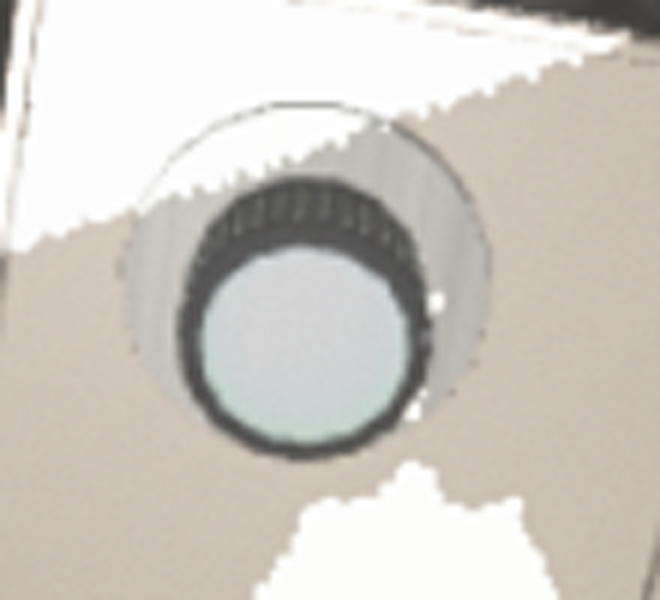

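Run:
```python
from h import *
from scipy.optimize import least_squares
from rig import arm
np.set_printoptions(precision=4,suppress=True)
P=lambda p:(270+np.array(p)[:,0]/6-.42,160+np.array(p)[:,1]/6-.42)
F=fatz('w3',*P([(122,270),(490,275),(305,102),(420,140),(470,370)]),.010)
B=fatz('w3',*P([(180,335),(432,335),(305,461),(220,430),(395,425)]),.036)
for Q,r in((F,.03),(B,.019)):
    s=least_squares(lambda c:np.hypot(Q[:,0]-c[0],Q[:,1]-c[1])-r,[.487,-.412]);print(s.x,s.fun)
s2=least_squares(lambda c:np.hypot(Q[:,0]-c[0],Q[:,1]-c[1])-c[2],[.487,-.412,.02]);print(s2.x)
c=fcloud('w3');print(c[215,321],c[185,320])
l=np.array([.4868,-.4122,.011]);print(shift([.4868,-.4122,.011]))
```

```text
[ 0.4863 -0.4142] [-0.0004 -0.0006  0.0002 -0.      0.0002]
[ 0.4861 -0.4141] [-0.0006 -0.0004  0.0001  0.     -0.0002]
[ 0.4866 -0.4139  0.0185]
[ 0.484  -0.4141  0.0373] [ 0.4654 -0.4204  0.0088]
[13.8895 -0.2476  2.1135]
```

Emit:
{"method": "apply_moves", "body": {
  "moves": [
    [[4,-0.3,2.05],0,-1],
    [[8,-0.3,2.05],0,-1],
    [[11,-0.3,2.05],0,-0.5],
    [[12.5,-0.3,2.05],0,-0.3],
    [[13.7,-0.3,2.05],0,-0.3],
    [[13.7,-0.3,2.05],0,-0.3],
    [[13.7,-0.3,2.05],0,-0.3]
  ]
}}

```text
time_s: 6.75
ee_pos: [0.4875, -0.4144, 0.0147]
orientation: [[0.001, -0.264, 0.965], [-0.002, 0.965, 0.264], [-1.0, -0.002, 0.001]]
wrist_force: [-0.3, -1.0, 0.2]
gripper_width: 0.647
```

Run:
```python
from h import *
from rig import arm
s=arm.observe();print(s['ee_pos'],s['wrist_force'],s['gripper_width']);snap('w4')
a=cv2.imread('pics/w4.png')[100:400,120:520];cv2.imwrite('pics/w4c.png',cv2.resize(a,None,fx=2,fy=2,interpolation=cv2.INTER_CUBIC))
```

```text
[ 0.48749045 -0.41443365  0.01471754] [-0.2905244  -1.03500156  0.16020937] 0.6469943590169062
```

View pics/w4c.png

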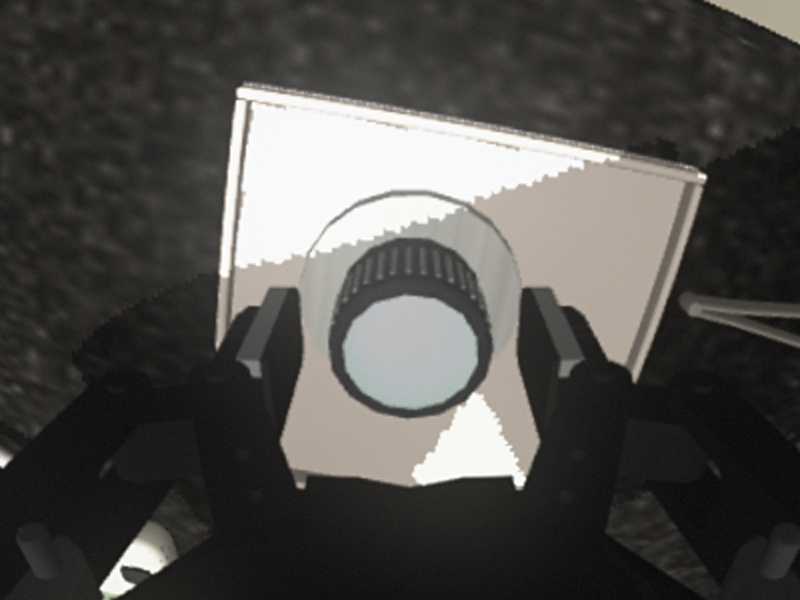

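The fingers straddle the barrel symmetrically. I close the gripper, going 2 mm lower.

Emit:
{"method": "apply_moves", "body": {
  "moves": [
    [[0.2,0,0],0,-0.1],
    [[0.2,0,0],0,1],
    [[0.2,0,0],0,1],
    [[0.2,0,0],0,1],
    [[0.2,0,0],0,1],
    [[0.2,0,0],0,1],
    [[0.2,0,0],0,1]
  ]
}}

```text
time_s: 7.5
ee_pos: [0.4874, -0.4148, 0.0127]
orientation: [[0.001, -0.263, 0.965], [-0.002, 0.965, 0.263], [-1.0, -0.002, 0.001]]
wrist_force: [-0.1, 0.6, 7.0]
gripper_width: 0.416
```

Emit:
{"method": "apply_moves", "body": {
  "moves": [
    [[-0.5,0,0],0,1],
    [[-1.5,0,0],0,1],
    [[-3.5,0,0],0,1],
    [[-6,0,0],0,1],
    [[-8.5,0,0],0,1],
    [[-10,0,0],0,1],
    [[-10,0,0],0,1]
  ]
}}

```text
time_s: 8.2
ee_pos: [0.4879, -0.4152, 0.1144]
orientation: [[0.003, -0.263, 0.965], [-0.004, 0.965, 0.263], [-1.0, -0.005, 0.002]]
wrist_force: [0.3, -0.4, -0.9]
gripper_width: 0.415
```

Emit:
{"method": "apply_moves", "body": {
  "moves": [
    [[0,2,0.8],0,1],
    [[0,5,2],0,1],
    [[0,9,4],0,1],
    [[0,13,6],0,1],
    [[0,17,8],0,1],
    [[0,21,10],0,1],
    [[0,24.5,11.5],0,1],
    [[0,27.5,13],0,1],
    [[0,29,13.6],0,1],
    [[0,29.6,13.9],0,1],
    [[0,29.6,13.9],0,1],
    [[0,29.6,13.9],0,1]
  ]
}}

```text
time_s: 9.4
ee_pos: [0.5427, -0.0929, 0.111]
orientation: [[-0.0, -0.263, 0.965], [-0.0, 0.965, 0.263], [-1.0, -0.0, -0.0]]
wrist_force: [0.0, -0.3, -0.7]
gripper_width: 0.418
```

Run:
```python
from h import *
from rig import arm
s=arm.observe();print(s['ee_pos'],s['wrist_force'],s['gripper_width']);snap('w5')
a=cv2.imread('pics/w5.png')[100:400,120:520];cv2.imwrite('pics/w5c.png',cv2.resize(a,None,fx=2,fy=2,interpolation=cv2.INTER_CUBIC))
```

```text
[ 0.54271451 -0.09286356  0.11104108] [ 0.00288678 -0.2909416  -0.65437445] 0.4177201239185394
```

View pics/w5c.png

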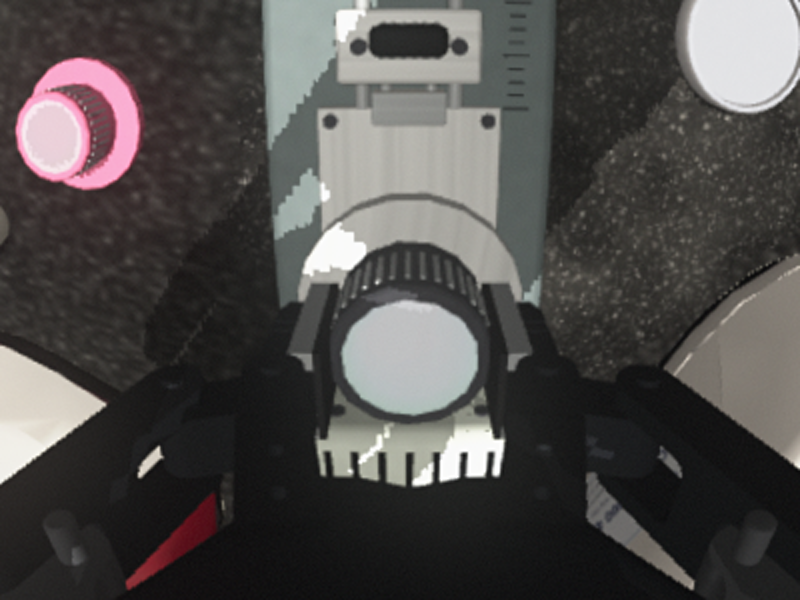

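Run:
```python
from h import *
from scipy.optimize import least_squares
np.set_printoptions(precision=4,suppress=True)
o=np.array([.5606,-.0882]);e=np.array([.9646,.2638]);n=np.array([-.2638,.9646])
P=lambda p:(120+np.array(p)[:,0]/2-.25,100+np.array(p)[:,1]/2-.25)
for z in(.1083,):
    Q=fatz('w5',*P([(411,194),(340,218),(482,217),(304,262),(519,262)]),z)
    s=least_squares(lambda c:np.hypot(Q[:,0]-c[0],Q[:,1]-c[1])-.03,[.543,-.09]);d=s.x-o;print(s.x,d@e,d@n,s.fun)
for z,p in((.03,(317,108)),(.03,(501,108)),(.071,(371,56)),(.071,(450,56)),(.03,(406,124))):
    d=fatz('w5',*[a[0] for a in P([p])],z)[:2]-o;print(d@e,d@n)
```

```text
[ 0.5415 -0.0924] -0.01950877475261404 0.0010033518753417682 [ 0.0002 -0.0001 -0.0001 -0.     -0.    ]
-0.05896349989051979 -0.033230130274492294
-0.05890412715141788 0.033880907417921435
-0.08053797100201493 -0.010694254073599141
-0.08052529683404935 0.012331679384316598
-0.05278255845952147 -0.0007690742616989453
```

Every check agrees: the jaw is at -57, the bed edge at -58.9 and the lens at -19.5. I correct by +1.2 mm in x and lower.

Emit:
{"method": "apply_moves", "body": {
  "moves": [
    [[1.5,-0.05,0.12],0,1],
    [[3.5,-0.05,0.12],0,1],
    [[5.2,-0.05,0.12],0,1],
    [[6.2,-0.05,0.12],0,1],
    [[6.7,-0.05,0.12],0,1],
    [[6.8,-0.05,0.12],0,1],
    [[6.9,-0.05,0.12],0,1],
    [[6.9,-0.05,0.12],0,1]
  ]
}}

```text
time_s: 10.25
ee_pos: [0.5447, -0.0921, 0.0429]
orientation: [[0.001, -0.263, 0.965], [-0.0, 0.965, 0.263], [-1.0, -0.001, 0.001]]
wrist_force: [-0.9, -0.8, -1.0]
gripper_width: 0.413
```

Emit:
{"method": "apply_moves", "body": {
  "moves": [
    [[0.1,0,0],0,1],
    [[0.1,0,0],0,1],
    [[0.1,0,0],0,1]
  ]
}}

```text
time_s: 10.55
ee_pos: [0.5443, -0.0919, 0.0416]
orientation: [[0.0, -0.263, 0.965], [-0.0, 0.965, 0.263], [-1.0, -0.0, 0.0]]
wrist_force: [0.3, 0.2, -1.3]
gripper_width: 0.421
```

Emit:
{"method": "apply_moves", "body": {
  "moves": [
    [[0.1,0,0],0,1],
    [[0.15,0,0],0,1],
    [[0.15,0,0],0,1]
  ]
}}

```text
time_s: 10.85
ee_pos: [0.5442, -0.0919, 0.0398]
orientation: [[0.0, -0.263, 0.965], [-0.0, 0.965, 0.263], [-1.0, -0.0, 0.0]]
wrist_force: [-0.3, 0.6, -0.7]
gripper_width: 0.418
```

Emit:
{"method": "apply_moves", "body": {
  "moves": [
    [[0.05,0,0],0,1],
    [[0.05,0,0],0,1],
    [[0.05,0,0],0,1]
  ]
}}

```text
time_s: 11.15
ee_pos: [0.5446, -0.092, 0.0397]
orientation: [[0.001, -0.263, 0.965], [-0.0, 0.965, 0.263], [-1.0, -0.001, 0.001]]
wrist_force: [-0.2, 0.6, 3.4]
gripper_width: 0.418
```

Contact is at exactly the expected height. I release and lift.

Emit:
{"method": "apply_moves", "body": {
  "moves": [
    [[0,0,0],0,0],
    [[0,0,0],0,-0.3],
    [[0,0,0],0,-0.4],
    [[0,0,0],0,-0.4],
    [[-1.5,0,0],0,-0.4],
    [[-4,0,0],0,-0.4],
    [[-7,0,-2],0,-0.4],
    [[-10,0,-5],0,1],
    [[-10,0,-5.5],0,1],
    [[-10,0,-5.5],0,1]
  ]
}}

```text
time_s: 12.15
ee_pos: [0.4913, -0.1068, 0.1409]
orientation: [[0.003, -0.262, 0.965], [-0.001, 0.965, 0.262], [-1.0, -0.002, 0.002]]
wrist_force: [-0.3, 0.1, -0.1]
gripper_width: 0.196
```

Run:
```python
from h import *
from rig import arm
s=arm.observe();print(s['ee_pos'],s['wrist_force'],s['gripper_width']);snap('w6')
a=cv2.imread('pics/w6.png')[100:400,120:520];cv2.imwrite('pics/w6c.png',cv2.resize(a,None,fx=2,fy=2,interpolation=cv2.INTER_CUBIC))
```

```text
[ 0.49125711 -0.10679312  0.14085189] [-0.26490502  0.07955539 -0.0561984 ] 0.19617806836696605
```

View pics/w6c.png

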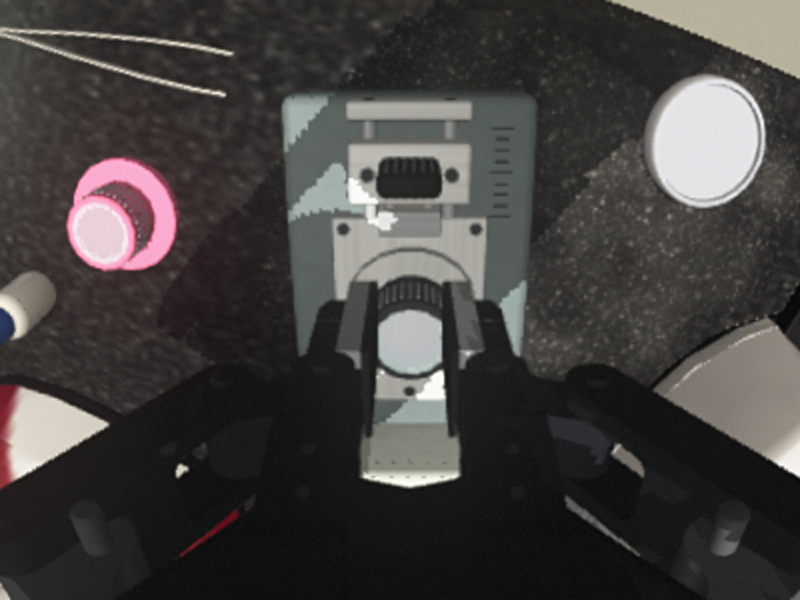

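Emit:
{"method": "apply_moves", "body": {
  "moves": [
    [[0,0,-3.6],0,1],
    [[0,0,-3.6],0,1],
    [[4,0,-3.6],0,1],
    [[7,0,-3.6],0,1],
    [[8.5,0,-3.6],0,1],
    [[8.5,0,-3.6],0,1],
    [[8.5,0,-3.6],0,1]
  ]
}}

```text
time_s: 12.9
ee_pos: [0.4566, -0.1156, 0.0539]
orientation: [[-0.001, -0.264, 0.965], [0.001, 0.965, 0.264], [-1.0, 0.001, -0.001]]
wrist_force: [-0.1, -0.3, 0.7]
gripper_width: -0.002
```

Emit:
{"method": "apply_moves", "body": {
  "moves": [
    [[0,0,0],0,1],
    [[0,0,0],0,1],
    [[0,0,0],0,1]
  ]
}}

```text
time_s: 13.2
ee_pos: [0.4571, -0.1161, 0.0552]
orientation: [[0.002, -0.263, 0.965], [-0.001, 0.965, 0.263], [-1.0, -0.001, 0.001]]
wrist_force: [0.5, 0.7, 0.1]
gripper_width: 0.001
```

Run:
```python
from h import *
from rig import arm
s=arm.observe();print(s['ee_pos'],s['wrist_force'],s['gripper_width']);snap('w7')
o=np.array([.5606,-.0882]);e=np.array([.9646,.2638]);n=np.array([-.2638,.9646]);d=s['ee_pos'][:2]-o;print(d@e,d@n)
a=cv2.imread('pics/w7.png')[100:400,120:520];cv2.imwrite('pics/w7c.png',cv2.resize(a,None,fx=2,fy=2,interpolation=cv2.INTER_CUBIC))
```

```text
[ 0.45706449 -0.11613484  0.05517181] [0.49336423 0.69956113 0.08930486] 0.0010664686087929949
-0.10723956948189815 0.0003667185527361644
```

View pics/w7c.png

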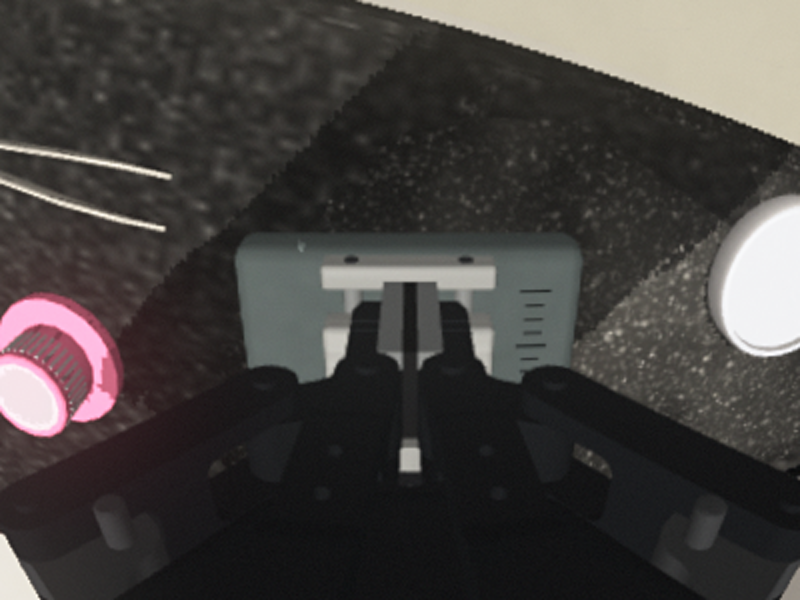

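Fingers are behind the grip and centred. I push gently; no pin contact is possible before jaw x = -39.

Emit:
{"method": "apply_moves", "body": {
  "moves": [
    [[0,0,0.2],0,1],
    [[0,0,0.4],0,1],
    [[0,0,0.55],0,1],
    [[0,0,0.7],0,1],
    [[0,0,0.85],0,1],
    [[0,0,1.0],0,1],
    [[0,0,1.1],0,1],
    [[0,0,1.2],0,1],
    [[0,0,1.3],0,1],
    [[0,0,1.4],0,1],
    [[0,0,1.5],0,1],
    [[0,0,1.6],0,1]
  ]
}}

```text
time_s: 14.45
ee_pos: [0.4705, -0.112, 0.0543]
orientation: [[-0.003, -0.264, 0.965], [-0.0, 0.965, 0.264], [-1.0, 0.001, -0.003]]
wrist_force: [-7.0, -2.2, 5.3]
gripper_width: -0.002
```

Emit:
{"method": "apply_moves", "body": {
  "moves": [
    [[0,0,0.1],0,1],
    [[0,0,0.2],0,1],
    [[0,0,0.3],0,1],
    [[0,0,0.4],0,1],
    [[0,0,0.5],0,1],
    [[0,0,0.6],0,1]
  ]
}}

```text
time_s: 15.05
ee_pos: [0.4762, -0.1104, 0.0543]
orientation: [[-0.003, -0.264, 0.965], [-0.0, 0.965, 0.264], [-1.0, 0.001, -0.003]]
wrist_force: [-7.9, -3.1, 6.2]
gripper_width: -0.002
```

Emit:
{"method": "apply_moves", "body": {
  "moves": [
    [[-0.05,0,0.05],0,1],
    [[-0.1,0,0.1],0,1],
    [[-0.1,0,0.15],0,1],
    [[-0.1,0,0.2],0,1],
    [[-0.1,0,0.25],0,1]
  ]
}}

```text
time_s: 15.55
ee_pos: [0.4778, -0.1099, 0.0544]
orientation: [[-0.005, -0.264, 0.965], [-0.0, 0.965, 0.264], [-1.0, 0.001, -0.005]]
wrist_force: [-6.6, -4.2, 0.2]
gripper_width: -0.004
```

Emit:
{"method": "apply_moves", "body": {
  "moves": [
    [[0,0,0.04],0,1],
    [[0,0,0.08],0,1],
    [[0,0,0.12],0,1]
  ]
}}

```text
time_s: 15.85
ee_pos: [0.479, -0.1096, 0.0544]
orientation: [[-0.005, -0.264, 0.965], [-0.001, 0.965, 0.264], [-1.0, 0.001, -0.005]]
wrist_force: [-7.8, -5.9, -0.5]
gripper_width: -0.004
```

Emit:
{"method": "apply_moves", "body": {
  "moves": [
    [[0,-0.03,0.03],0,1],
    [[0,-0.03,0.06],0,1],
    [[0,-0.03,0.09],0,1],
    [[0,-0.03,0.09],0,1]
  ]
}}

```text
time_s: 16.25
ee_pos: [0.4799, -0.1093, 0.0544]
orientation: [[-0.005, -0.264, 0.965], [-0.0, 0.965, 0.264], [-1.0, 0.001, -0.005]]
wrist_force: [-7.6, -4.1, 1.2]
gripper_width: 0.0
```

```bash
cat > st.py <<'E'
from h import *
from rig import arm
s=arm.observe();o=np.array([.5606,-.0882]);e=np.array([.9646,.2638]);n=np.array([-.2638,.9646]);d=s['ee_pos'][:2]-o;f=s['wrist_force']
print('t %.2f jaw %.2f y %.2f mm  F %.2f lat %.2f z %.2f'%(s['time_s'],1e3*(d@e)+44,1e3*(d@n),-f[:2]@e,f[:2]@n,f[2]))
E
python3 st.py
```

```text
t 16.25 jaw -39.44 y 0.89 mm  F 8.39 lat -2.00 z 1.22
```

Emit:
{"method": "apply_moves", "body": {
  "moves": [
    [[0,-0.02,0.03],0,1],
    [[0,-0.02,0.06],0,1],
    [[0,-0.02,0.1],0,1],
    [[0,-0.02,0.1],0,1]
  ]
}}

```text
time_s: 16.65
ee_pos: [0.4809, -0.1091, 0.0544]
orientation: [[-0.005, -0.264, 0.965], [0.0, 0.965, 0.264], [-1.0, 0.002, -0.005]]
wrist_force: [-7.0, -2.7, 1.8]
gripper_width: 0.002
```

Emit:
{"method": "apply_moves", "body": {
  "moves": [
    [[0,0,0.03],0,1],
    [[0,0,0.06],0,1],
    [[0,0,0.1],0,1],
    [[0,0,0.1],0,1]
  ]
}}

```text
time_s: 17.05
ee_pos: [0.4818, -0.1088, 0.0544]
orientation: [[-0.005, -0.264, 0.965], [0.0, 0.965, 0.264], [-1.0, 0.002, -0.005]]
wrist_force: [-7.0, -2.9, 1.0]
gripper_width: 0.001
```

Emit:
{"method": "apply_moves", "body": {
  "moves": [
    [[0,0,0.03],0,1],
    [[0,0,0.06],0,1],
    [[0,0,0.1],0,1],
    [[0,0,0.1],0,1]
  ]
}}

```text
time_s: 17.45
ee_pos: [0.4828, -0.1086, 0.0544]
orientation: [[-0.005, -0.264, 0.965], [0.0, 0.965, 0.264], [-1.0, 0.002, -0.005]]
wrist_force: [-7.6, -3.1, 0.9]
gripper_width: 0.0
```

Emit:
{"method": "apply_moves", "body": {
  "moves": [
    [[0,0,0.03],0,1],
    [[0,0,0.06],0,1],
    [[0,0,0.1],0,1],
    [[0,0,0.1],0,1]
  ]
}}

```text
time_s: 17.85
ee_pos: [0.4837, -0.1083, 0.0544]
orientation: [[-0.005, -0.264, 0.965], [0.0, 0.965, 0.264], [-1.0, 0.002, -0.005]]
wrist_force: [-8.3, -3.5, 0.9]
gripper_width: -0.0
```

Emit:
{"method": "apply_moves", "body": {
  "moves": [
    [[0,0,0.03],0,1],
    [[0,0,0.06],0,1],
    [[0,0,0.06],0,1]
  ]
}}

```text
time_s: 18.15
ee_pos: [0.4843, -0.1081, 0.0543]
orientation: [[-0.005, -0.264, 0.965], [0.0, 0.965, 0.264], [-1.0, 0.002, -0.005]]
wrist_force: [-8.1, -4.3, 1.5]
gripper_width: -0.004
```

Emit:
{"method": "apply_moves", "body": {
  "moves": [
    [[0,0,0.03],0,1],
    [[0,0,0.06],0,1],
    [[0,0,0.08],0,1],
    [[0,0,0.08],0,1]
  ]
}}

```text
time_s: 18.55
ee_pos: [0.485, -0.108, 0.0544]
orientation: [[-0.005, -0.264, 0.965], [0.0, 0.965, 0.264], [-1.0, 0.002, -0.005]]
wrist_force: [-7.6, -2.8, 1.4]
gripper_width: -0.002
```

```bash
python3 st.py
python3 - <<'E'
from h import *
snap('s2','scene');snap('w8')
a=cv2.imread('pics/s2.png')[130:230,190:290];cv2.imwrite('pics/s2c.png',cv2.resize(a,None,fx=6,fy=6,interpolation=cv2.INTER_CUBIC))
E
```

```text
t 18.55 jaw -34.12 y 0.87 mm  F 8.03 lat -0.69 z 1.40
```

View pics/s2c.png

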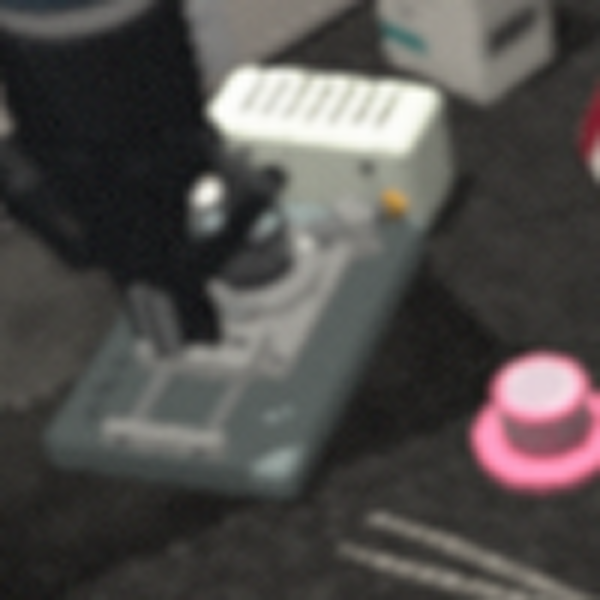

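The scene crop shows the lens (255,250) ahead of the jaw and still short of the right post (350,225). I keep feeling forward.

Emit:
{"method": "apply_moves", "body": {
  "moves": [
    [[0,0,0.03],0,1],
    [[0,0,0.06],0,1],
    [[0,0,0.08],0,1],
    [[0,0,0.08],0,1]
  ]
}}

```text
time_s: 19.05
ee_pos: [0.4859, -0.1078, 0.0544]
orientation: [[-0.005, -0.264, 0.965], [0.0, 0.965, 0.264], [-1.0, 0.002, -0.005]]
wrist_force: [-8.2, -2.1, 1.0]
gripper_width: 0.0
```

Emit:
{"method": "apply_moves", "body": {
  "moves": [
    [[0,0,0.03],0,1],
    [[0,0,0.06],0,1],
    [[0,0,0.08],0,1],
    [[0,0,0.08],0,1]
  ]
}}

```text
time_s: 19.45
ee_pos: [0.4866, -0.1075, 0.0543]
orientation: [[-0.005, -0.264, 0.965], [0.0, 0.965, 0.264], [-1.0, 0.002, -0.005]]
wrist_force: [-7.9, -3.1, 1.8]
gripper_width: 0.0
```

Emit:
{"method": "apply_moves", "body": {
  "moves": [
    [[0,0,0.03],0,1],
    [[0,0,0.06],0,1],
    [[0,0,0.08],0,1],
    [[0,0,0.08],0,1]
  ]
}}

```text
time_s: 19.85
ee_pos: [0.4873, -0.1073, 0.0544]
orientation: [[-0.005, -0.264, 0.965], [0.0, 0.965, 0.264], [-1.0, 0.002, -0.005]]
wrist_force: [-7.0, -3.5, 2.3]
gripper_width: 0.001
```

Emit:
{"method": "apply_moves", "body": {
  "moves": [
    [[0,0,0.03],0,1],
    [[0,0,0.06],0,1],
    [[0,0,0.08],0,1],
    [[0,0,0.08],0,1]
  ]
}}

```text
time_s: 20.25
ee_pos: [0.4881, -0.1071, 0.0543]
orientation: [[-0.005, -0.264, 0.965], [0.0, 0.965, 0.264], [-1.0, 0.002, -0.005]]
wrist_force: [-7.0, -3.5, 1.9]
gripper_width: 0.002
```

Emit:
{"method": "apply_moves", "body": {
  "moves": [
    [[0,0,0.03],0,1],
    [[0,0,0.06],0,1],
    [[0,0,0.08],0,1],
    [[0,0,0.08],0,1]
  ]
}}

```text
time_s: 20.65
ee_pos: [0.4885, -0.107, 0.0543]
orientation: [[-0.006, -0.264, 0.965], [0.0, 0.965, 0.264], [-1.0, 0.002, -0.006]]
wrist_force: [-8.8, -3.9, 2.3]
gripper_width: -0.001
```

Travel has fallen behind the command and the force is rising, so contact has begun. I use smaller steps.

Emit:
{"method": "apply_moves", "body": {
  "moves": [
    [[0,0,0.02],0,1],
    [[0,0,0.03],0,1],
    [[0,0,0.03],0,1]
  ]
}}

```text
time_s: 20.95
ee_pos: [0.4886, -0.107, 0.0544]
orientation: [[-0.007, -0.264, 0.965], [0.0, 0.965, 0.264], [-1.0, 0.002, -0.006]]
wrist_force: [-10.2, -5.4, 4.1]
gripper_width: -0.002
```

```bash
python3 st.py
```

```text
t 20.95 jaw -30.39 y 0.89 mm  F 11.26 lat -2.53 z 4.14
```

Emit:
{"method": "apply_moves", "body": {
  "moves": [
    [[0,0,0.02],0,1],
    [[0,0,0.02],0,1],
    [[0,0,0.02],0,1]
  ]
}}

```text
time_s: 21.25
ee_pos: [0.4887, -0.1069, 0.0544]
orientation: [[-0.007, -0.264, 0.965], [0.0, 0.965, 0.264], [-1.0, 0.002, -0.007]]
wrist_force: [-11.0, -4.8, 4.7]
gripper_width: -0.003
```

```bash
python3 st.py
```

```text
t 21.25 jaw -30.29 y 0.89 mm  F 11.89 lat -1.74 z 4.67
```

Emit:
{"method": "apply_moves", "body": {
  "moves": [
    [[0,0,0.02],0,1],
    [[0,0,0.02],0,1],
    [[0,0,0.02],0,1]
  ]
}}

```text
time_s: 21.55
ee_pos: [0.4888, -0.1069, 0.0544]
orientation: [[-0.007, -0.264, 0.964], [0.0, 0.965, 0.264], [-1.0, 0.002, -0.007]]
wrist_force: [-11.4, -5.1, 5.4]
gripper_width: -0.003
```

```bash
python3 st.py
```

```text
t 21.55 jaw -30.23 y 0.90 mm  F 12.29 lat -1.89 z 5.35
```

Emit:
{"method": "apply_moves", "body": {
  "moves": [
    [[0,0,0.02],0,1],
    [[0,0,0.03],0,1],
    [[0,0,0.03],0,1],
    [[0,0,0.03],0,1]
  ]
}}

```text
time_s: 21.95
ee_pos: [0.4889, -0.1069, 0.0544]
orientation: [[-0.008, -0.264, 0.964], [-0.0, 0.964, 0.264], [-1.0, 0.002, -0.007]]
wrist_force: [-11.9, -4.9, 5.2]
gripper_width: 0.001
```

```bash
python3 st.py
```

```text
t 21.95 jaw -30.10 y 0.90 mm  F 12.74 lat -1.64 z 5.23
```

Emit:
{"method": "apply_moves", "body": {
  "moves": [
    [[0,0,0.02],0,1],
    [[0,0,0.03],0,1],
    [[0,0,0.03],0,1],
    [[0,0,0.03],0,1]
  ]
}}

```text
time_s: 22.35
ee_pos: [0.489, -0.1069, 0.0544]
orientation: [[-0.008, -0.264, 0.964], [-0.0, 0.964, 0.264], [-1.0, 0.002, -0.008]]
wrist_force: [-12.8, -5.7, 6.1]
gripper_width: -0.003
```

```bash
python3 st.py
```

```text
t 22.35 jaw -29.99 y 0.88 mm  F 13.87 lat -2.13 z 6.12
```

The push is 13.9 N, inside the 12–15 N band. I back straight off, then look at the seat from above.

Emit:
{"method": "apply_moves", "body": {
  "moves": [
    [[0,0,-0.1],0,1],
    [[0,0,-0.3],0,1],
    [[0,0,-0.6],0,1],
    [[0,0,-1.0],0,1],
    [[-3,0,-1.0],0,1],
    [[-7,0,-1.0],0,1],
    [[-10,0,0],0,1],
    [[-10,0,2],0,1],
    [[-10,0,2],0,1],
    [[-10,0,2],0,1]
  ]
}}

```text
time_s: 23.35
ee_pos: [0.5111, -0.1009, 0.1548]
orientation: [[-0.001, -0.264, 0.964], [0.0, 0.964, 0.264], [-1.0, 0.001, -0.001]]
wrist_force: [-0.3, 0.1, 0.7]
gripper_width: -0.001
```

```bash
python3 st.py
python3 - <<'E'
from h import *
snap('w9');snap('s3','scene')
a=cv2.imread('pics/w9.png')[130:330,210:430];cv2.imwrite('pics/w9c.png',cv2.resize(a,None,fx=3,fy=3,interpolation=cv2.INTER_CUBIC))
a=cv2.imread('pics/s3.png')[130:230,190:290];cv2.imwrite('pics/s3c.png',cv2.resize(a,None,fx=6,fy=6,interpolation=cv2.INTER_CUBIC))
E
```

```text
t 23.35 jaw -7.06 y 0.82 mm  F 0.23 lat 0.15 z 0.67
```

View pics/w9c.png

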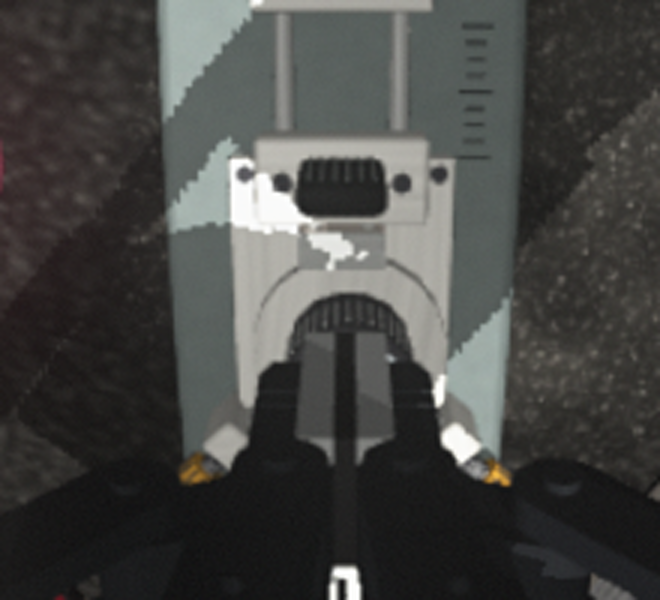

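View pics/s3c.png

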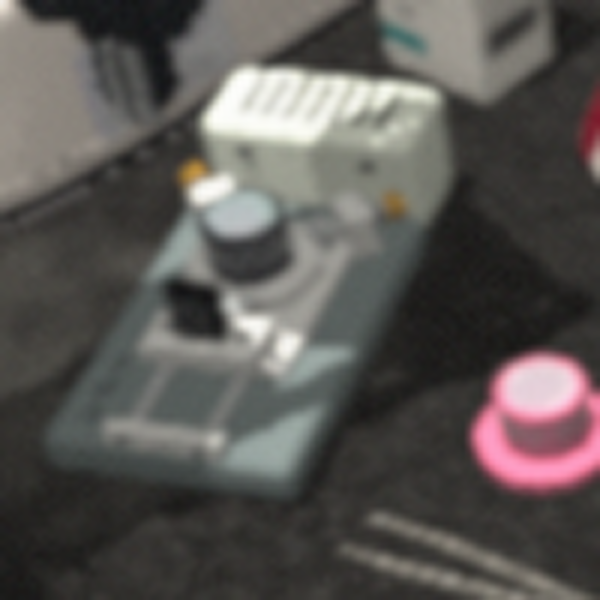

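Run:
```python
from h import *
for n in('top0','scene0'):
    f=load(n);d=f['d'];K=f['camera_matrix'];v,u=np.mgrid[:400,:640]
    c=np.stack([(u-K[0,2])/K[0,0]*d,(v-K[1,2])/K[1,1]*d,d],-1).reshape(-1,3)
    w=(c-f['t'])@f['R'];w=w[d.ravel()>0]
    for lo,hi in((.56,.62),(.62,.68),(.68,.74),(.74,.8)):
        q=w[(w[:,0]>lo)&(w[:,0]<hi)&(w[:,1]>-.22)&(w[:,1]<.06)];print(n,lo,q[:,2].max(),np.sort(q[:,2])[-20:][0], q[q[:,2].argmax()])
```

```text
top0 0.56 0.1264354876275535 0.11959278863883727 [0.61909096 0.05903826 0.12643549]
top0 0.62 0.14146787269378622 0.1370873267246638 [0.6757847  0.05752121 0.14146787]
top0 0.68 0.5661788620777974 0.5554232655033444 [ 0.73942645 -0.21687957  0.56617886]
top0 0.74 0.5772673531909506 0.5744138391629094 [ 0.7596745  -0.21803202  0.57726735]
scene0 0.56 0.12426433911397425 0.11735488068978786 [0.6119974  0.05977599 0.12426434]
scene0 0.62 0.13923475996369009 0.13421151895267255 [0.66936255 0.05080327 0.13923476]
scene0 0.68 0.43574820658507174 0.43185064725533806 [ 0.70209064 -0.21841284  0.43574821]
scene0 0.74 0.4093678047008455 0.3988314219762713 [ 0.74229441 -0.07715788  0.4093678 ]
```

Emit:
{"method": "apply_moves", "body": {
  "moves": [
    [[-4.5,0,2],0,-1],
    [[-4.5,0,6],0,-1],
    [[-4.5,0,9],0,-1],
    [[-4.5,0,9.5],0,-1],
    [[-4.5,0,9.5],0,-1],
    [[-4.5,0,9.5],0,-1]
  ]
}}

```text
time_s: 24.05
ee_pos: [0.6019, -0.0763, 0.1992]
orientation: [[-0.003, -0.263, 0.965], [0.001, 0.965, 0.263], [-1.0, 0.001, -0.002]]
wrist_force: [-0.4, 0.1, 0.4]
gripper_width: 0.996
```

```bash
python3 st.py
python3 - <<'E'
from h import *
snap('w10')
a=cv2.imread('pics/w10.png')[100:300,220:420];cv2.imwrite('pics/w10c.png',cv2.resize(a,None,fx=3,fy=3,interpolation=cv2.INTER_CUBIC))
E
```

```text
t 24.05 jaw 86.94 y 0.57 mm  F 0.31 lat 0.23 z 0.39
```

View pics/w10c.png

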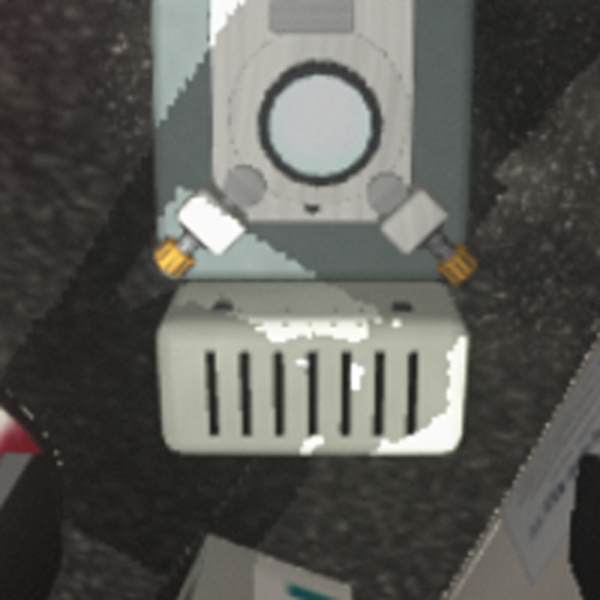

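The lens flange sits under both pin heads (crop 244,186 and 387,193). I check the geometry numerically.

Run:
```python
from h import *
from scipy.optimize import least_squares
a=cv2.imread('pics/w10.png')[120:185,280:375]
g=cv2.createCLAHE(3,(2,2)).apply(cv2.cvtColor(a,cv2.COLOR_BGR2GRAY));cv2.imwrite('pics/w10d.png',cv2.resize(g,None,fx=8,fy=8,interpolation=cv2.INTER_CUBIC))
P=lambda p:(220+np.array(p,float)[:,0]/3-.33,100+np.array(p,float)[:,1]/3-.33)
o=np.array([.5606,-.0882]);e=np.array([.9646,.2638]);n=np.array([-.2638,.9646])
B=fatz('w10',*P([(257,123),(382,123),(320,60),(320,186)]),.063)
s=least_squares(lambda c:np.hypot(B[:,0]-c[0],B[:,1]-c[1])-c[2],[.55,-.09,.02]);L=s.x[:2];print('lens',(L-o)@e,(L-o)@n,s.x[2])
for nm,p in(('b',(244,186)),('a',(387,193))):
    h=fatz('w10',*[x[0] for x in P([p])],.0422)[:2];print(nm,(h-o)@e,(h-o)@n,'dist to lens',np.linalg.norm(h-L),'ang',np.degrees(np.arctan2((h-L)@n,(h-L)@e)))
```

```text
lens -0.0007942399721647229 0.002572430793659756 0.018902545044031643
b 0.021939429811620465 -0.021902096686025593 dist to lens 0.03340319729402502 ang -47.11189219384875
a 0.024285372000160246 0.024795178417497288 dist to lens 0.03350803627574702 ang 41.5437732486601
```

View pics/w10d.png

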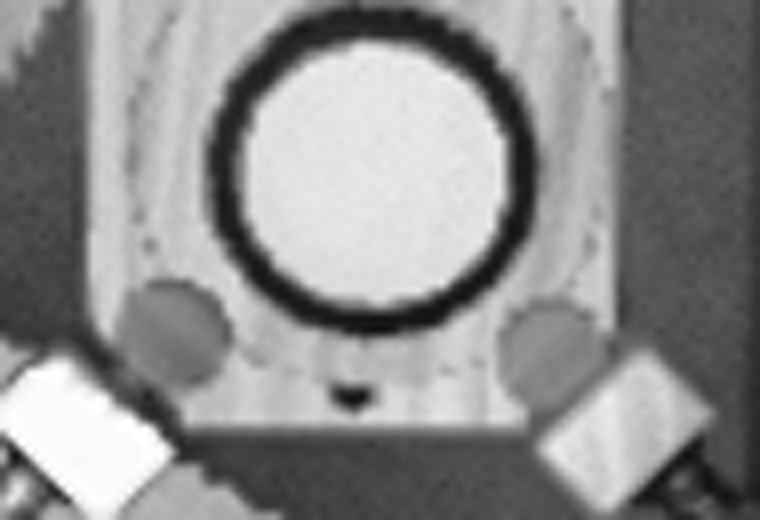

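```bash
python3 st.py; python3 -c "
from rig import arm
print(arm.sign_off())"
```

```text
t 24.10 jaw 87.01 y 0.45 mm  F 1.05 lat -0.36 z -0.74
the job is handed in; nothing more can be done
None
```

The lens is back in the three-point holder and I handed the job in at 24.1 s. No verdict came back.

**What I did:**
- I drew the jaw back to its end stop at about -57 mm.
- I laid the lens flat on the bed at about x = -18 mm. It touched at the expected height.
- I felt the jaw forward in steps of 1 mm or less, then about 0.3 mm. Contact showed at about -31 mm.
- I stopped at a push of 13.9 N against roughly 8 N of drag. That leaves an estimated 5.5–6 N of jaw on the lens.
- I then backed straight off; the robot touches nothing.

**Last checks:**
- The final wrist picture shows the flange under both pin heads.
- The pin centres are 33.4 and 33.5 mm from the lens centre, against an ideal 34.0 mm. The two are equal within the error, so both pins appear to bear.
- The picture puts the lens centre at x = -0.8 mm. That agrees with the jaw's final position of about -30 mm to within 1 mm.

**What I could not confirm:**
- I inferred the pin and pad forces from the wrist force; I did not measure them directly.
- While pushing, the wrist also read about 2 N sideways and 5–6 N vertically. An earlier reading suggested this hardly changes the jaw's drag.
- The arm passed nowhere near the bottle or the forceps, but I did not measure their positions again at the end.

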